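Set a crumb-base press with the screw's slack taken up

ROBOT

A 6-joint arm with a two-finger parallel gripper is mounted at the origin on the work surface. World frame = base frame: x ahead of the robot, y to its left, z up, the work surface at z = 0. Lengths are in mm, angles in rad, forces in N, time in s.
With the tool pointing down it reaches from about 350 to 975 mm from the base axis. Payload 7.1 kg.
Tool frame: the origin (TCP) lies at the very end of the fingers, on their centre line; the grasp point (between the pads) lies 19 mm behind it (ctrl.tcp_to_grasp is the distance from the TCP to the grasp point, in mm); z points along the fingers, x is the direction in which the jaws open and shut, and the axes are right-handed (so a half turn about z gives the same grasp; the last joint's range is limited). The gripper opens to 88 mm and grips with 3 to 60 N. Pads are 20 mm wide; open, the fingers measure 115 mm over their backs; the gripper's body (75 mm by 178 mm) begins 61 mm behind the grasp point.
Start: joints at [1.104, 0.423, 1.63, -0, 1.089, -0.019], TCP at [270.582, 563.374, 222.675] pointing down, gripper open.
Joint ranges: [-3, 3], [-0.9, 2.11], [0.09, 2.58], [-1.31, 4.45], [0.11, 2.69], [-2.54, 2.54]. Speed limits (rad/s): [2.39, 2.39, 3.01, 3.14, 3.14, 3.14].

INTERFACE

Orientations are given as a rotation vector (axis times angle).
In Python, from workcell import get_obs, viewer, ctrl, masks_of gives the robot as it stands. The module is installed in compiled form; this text tells all that it offers.
- The arm moves only by the shell command python3 -m inch 'ROWS'. ROWS is JSON, a list of rows, each an object of numbers: "tx", "ty", "tz": the shift along the tool's x, y, z in cm; "ax", "ay", "az": the turn, a rotation vector about the tool's x, y, z in degrees; "jaw": the opening, from 0 (shut) to 1 (fully open). In form: [{"tx": .., "ty": .., "tz": .., "ax": .., "ay": .., "az": .., "jaw": ..}, ...]. A call has 1 to 12 rows; each row shifts and turns the commanded pose from where the row before left it, along the tool's axes as they then stand; what a row does not reach is not made up. A row lasts 1/8 s, in which the tool goes at most 62.5 mm and 10.7 degrees, less where a joint would pass 70% of its speed; a pose out of reach is approached as far as the arm can. A call is refused whole if a number of a shift passes 6.25 or a number of a turn 10.7, either way. A call with a gripper value outside its range is refused whole. The fingers move at their own pace and stop on an object; the grip force is fixed at half the most. Time passes only in rows, so rows that do not move let the fingers close. It gives the time, the measured TCP pose, the force and the opening at its end, in the units of the state.
- get_obs(): the state, without advancing time (a new reading comes with each control period).
- viewer.get_image(name): name is "side" or "top" or "wrist"; returns (picture, depth): 384x512x3 uint8, red, green, blue; 384x512 float32, mm along the optical axis (not along the pixel's ray), 0 where there is no reading.
- viewer.get_calibration(name): a dict with "fx", "fy", "cx", "cy" (pixels), "rvec" (rotation vector, rad) and "tvec" (3), from world to camera coordinates, as OpenCV has them. Camera axes: x right, y down, z forward; pixel columns grow to the right and rows downward; lengths in mm; the calibration is good to about 2 mm. A picture is of the moment at which its call begins: read the wrist's pose just before it. get_calibration takes no time and is no camera call; for the wrist camera it gives the pose at the moment of the call.
- ctrl.close_job(): hands the job in, once; it reports no verdict.
Trained networks look in the newest picture that a camera, given by its name, has taken for a name from the list of things; names that differ only in an ending like _2 or _b are one class to them, and where a whole thing is asked for, a point or a joint stands for the part that bears it (a point fixed in the world has none). Each returns a list of dicts, best first, with "score" (0 to 1); they miss things now and then, are a little off and sometimes report something else, mostly with a low value. They report only what shows in the picture. A call takes as long as a camera call. They do not tell look-alikes from the thing itself.
- masks_of(camera, thing): "pixels" (384x512 bool, what is visible of it) and "location" ([column, row] in pixels, amid what is visible of it).
The state is a dict: "t": time; "qpos": joint angles; "qvel": joint speeds; "joint_torque": joint torques, N m; "ee_pos": TCP position; "orientation": TCP orientation; "ft_force": force on the tool from outside, world axes, zero at the start; "moment": the same for the moment, N m; "width": finger opening in mm.
Only numpy, scipy, OpenCV 4.12 (cv2) and the standard library are available. Lean on these libraries where they do the work, as an engineer would, in place of code of your own. Each camera call takes 0.05 s, during which the arm holds its last target. There are 200 camera calls.

TASK

Set the crumb-base press for the next batch. Turn its handwheel down (clockwise from above) by the red crank grip until the die just touches the bottom of the tin, without forcing it, and note where the crank stands; wind back up about half a turn, then come down again and stop a quarter turn (three dial divisions) above where it touched, so that the worn screw's slack is taken up in the pressing direction. Let go without nudging the wheel back, and leave everything else on the worktop where it is.

Things in the scene. Friction and masses are not known exactly. Their poses are not given: they have to be found in the camera images.
- press: grey two-column bench press, 210 x 260 mm in plan, fixed to the worktop; origin at the centre of its underside. Columns 95 mm either side along its y axis; crossbeam top 186 mm high, with a cream dial ring 170 mm across: 12 long marks (30 degrees apart), short marks halfway. Within 200 mm of the wheel's axis nothing stands higher than the wheel, except the crank grip
- hub (a point): point on the vertical axis of the handwheel, on top of its hub, 206 mm above the worktop. Black disc wheel, 128 mm across, rim top 203 mm high. Clockwise from above lowers the platen 30 mm a turn (4.77 mm per rad, 2.5 mm per dial division) once the slack is taken up; anticlockwise raises it; it stays where it is left. It starts 2 to 10 rad above the touch
- crank (a point): middle of the upright red crank grip, 234 mm above the worktop: cylinder 25 mm across, 206 to 259 mm high, spinning freely on its pin, 52 mm from the wheel's axis; it goes round with the wheel, so it is the wheel's reading. Turning takes about 1 N at the grip (a quarter of that in the slack); each 10 N of the die on the tin adds about 1 N, and the die's force climbs about 20 N per 0.1 rad
- wheel (a joint): the wheel's free play on the worn screw, rad: its angle relative to the screw, seen between the wheel's white index and the red slot of the screw end in the hub. -0.25: slack taken up clockwise (the wheel drives the screw down); +0.25: taken up anticlockwise (drives it up); between them the wheel turns without moving the platen
- platen: aluminium cross-plate, 62 x 228 x 16 mm, sliding up and down on the two columns; origin at the centre of its underside, z up. The round white die, 104 mm across, hangs under it. The die (16 mm thick, on a rubber cushion) is screwed in by hand, differently each day: its face lies 26 to 37 mm below the origin, so the height must be found by touching
- tin: round aluminium cake tin, 119 mm across, 22 mm high, open at the top, floor about 3 mm thick, standing loose on the round steel bolster under the die, whose height varies; origin at the centre of its underside. A push of more than 55 N by the die bends the tin
- jar_dark: glass dessert jar of dark chocolate cream with a brass lid, 74 mm across, 74 mm high, standing left of the press; origin at the centre of its underside. A bystander
- jar_pink: glass dessert jar of pink cream with a brass lid, 74 mm across, 74 mm high, standing left of the press; origin at the centre of its underside. A bystander
- spare_tins: two bare aluminium tins, one upside down on the other, 119 mm across, 49 mm high, right of the press; origin at the centre of the underside. A bystander
- palette_knife: palette knife lying on the worktop right of the press, about 260 mm long; origin under its middle. A bystander
- pastry_cutter: plain round pastry cutter (steel ring), 48 mm across, 30 mm high, standing on the front right corner of the press's base plate; origin at the centre of its underside. A bystander
- tamper: wooden hand tamper standing on its 60 mm foot, 105 mm high, beyond and left of the press; origin at the centre of its underside. A bystander
- bowl: steel bowl, 150 mm across, 70 mm high, to the right; origin at the centre of its underside. A bystander
Mind the look-alikes: they are no part of the job. Leave any brown look-alike of the tin alone.

How it is judged:
By the outcome, as a careful person would: the job done as asked, in the order asked, and still so for the second after the job is handed in, with the robot touching nothing.
It also fails if it takes over 72 s, if anything falls off the work surface, if the arm or the gripper's body presses on something with over 40 N, if the wrist force passes 120 N, or if a joint passes its speed limit or range.

## Working session

There is one attempt and no reset: what is moved stays moved. The work goes in short steps, Python scripts to look and compute and a shell command to move; the robot and the scene stay as the last step left them, time stands still between calls to the robot, and variables do not carry over. Pictures are saved under pics/ and viewed, about 8 in all and at most 12, crops included, and the job is handed in when it is done.

```bash
mkdir -p pics
cat > h.py <<'E'
import numpy as np, cv2
from workcell import get_obs, viewer, ctrl, masks_of
def pt(cal,u,v,d):
    R,_=cv2.Rodrigues(np.array(cal["rvec"],float)); t=np.array(cal["tvec"],float).ravel()
    return R.T@(np.array([(u-cal["cx"])/cal["fx"]*d,(v-cal["cy"])/cal["fy"]*d,d])-t)
def onz(cal,u,v,z):
    R,_=cv2.Rodrigues(np.array(cal["rvec"],float)); t=np.array(cal["tvec"],float).ravel()
    c=-R.T@t; r=R.T@np.array([(u-cal["cx"])/cal["fx"],(v-cal["cy"])/cal["fy"],1.])
    return c+r*(z-c[2])/r[2]
def proj(cal,p):
    return cv2.projectPoints(np.array(p,float).reshape(-1,3),np.array(cal["rvec"],float),np.array(cal["tvec"],float),np.array([[cal["fx"],0,cal["cx"]],[0,cal["fy"],cal["cy"]],[0,0,1]]),None)[0].reshape(-1,2)
def save(im,n): cv2.imwrite("pics/"+n,im[:,:,::-1])
E
python3 - <<'E'
from h import *
o=get_obs(); print({k:np.round(v,3) for k,v in o.items()})
a,da=viewer.get_image("top"); ct=viewer.get_calibration("top")
for n in ["crank","hub","press","platen","tin"]:
    for m in masks_of("top",n)[:2]:
        p=m["pixels"]; d=da[p]; d=d[d>0]
        u,v=m["location"]; print("top",n,round(m["score"],2),m["location"],p.sum(),np.round(pt(ct,u,v,da[int(v),int(u)])) )
b,db=viewer.get_image("side"); cs=viewer.get_calibration("side")
for n in ["crank","hub","platen","tin"]:
    for m in masks_of("side",n)[:2]:
        u,v=m["location"]; print("side",n,round(m["score"],2),m["location"],m["pixels"].sum(),np.round(pt(cs,u,v,db[int(v),int(u)])) )
save(cv2.resize(np.vstack([a,b]),None,fx=.78,fy=.78),"a.png")
E
```

```text
{'t': np.float64(0.0), 'qpos': array([ 1.104,  0.424,  1.631, -0.   ,  1.089, -0.019]), 'qvel': array([ 0.   , -0.   , -0.002, -0.   , -0.   ,  0.001]), 'joint_torque': array([ 0.0000e+00, -5.4461e+01, -2.7367e+01,  6.4000e-02,  2.3000e-02,
       -0.0000e+00]), 'ee_pos': array([270.346, 562.903, 221.935]), 'orientation': array([ 2.659e+00,  1.672e+00, -2.000e-03]), 'ft_force': array([-0.261, -0.216,  0.355]), 'moment': array([0.039, 0.061, 0.061]), 'width': np.float64(88.143)}
top crank 0.54 [226.2, 192.8] 71 [475. -13. 255.]
top hub 0.64 [241.1, 191.0] 5224 [486. -52. 197.]
top hub 0.15 [271.7, 179.4] 44 [ 520. -142.  178.]
top press 0.73 [129.8, 154.2] 298 [636. 316.  44.]
top press 0.65 [240.2, 188.1] 5034 [494. -50. 202.]
top tin 0.59 [161.6, 241.6] 1056 [348. 221.   3.]
top tin 0.34 [224.8, 195.3] 58 [468.  -9. 255.]
side crank 0.43 [228.8, 158.8] 109 [465. -11. 250.]
side hub 0.57 [244.8, 197.6] 3290 [495. -90. 126.]
side platen 0.69 [248.0, 201.9] 434 [ 498. -117.  125.]
side tin 0.74 [243.1, 210.0] 138 [491. -75.  57.]
side tin 0.57 [186.8, 181.8] 471 [337. 261.   1.]
```

View pics/a.png

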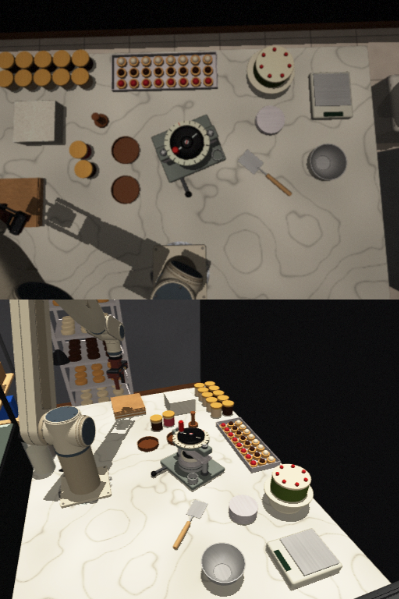

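Run:
```python
from h import *
a,da=viewer.get_image("top"); ct=viewer.get_calibration("top")
R,_=cv2.Rodrigues(np.array(ct["rvec"],float)); t=np.array(ct["tvec"]).ravel()
print("cam",np.round(-R.T@t), ct["fx"])
v,u=np.mgrid[0:384,0:512]; 
r=np.stack([(u-ct["cx"])/ct["fx"],(v-ct["cy"])/ct["fy"],np.ones_like(u)],-1)*da[...,None]
P=(r-t)@R
near=np.hypot(P[...,0]-495,P[...,1]+52)<130
red=(a[...,0]>110)&(a[...,1]<60)&near&(da>0)
print("red px",np.c_[u[red],v[red]].mean(0),red.sum(),P[red].mean(0),np.percentile(P[red][:,2],[5,50,95]))
# black wheel
blk=(a.max(-1)<60)&near&(P[...,2]>190)&(P[...,2]<215)
pts=np.c_[u[blk],v[blk]].astype(np.float32)
c,rad=cv2.minEnclosingCircle(cv2.convexHull(pts)); print("wheel",c,rad,onz(ct,*c,203), blk.sum())
# cream ring
cr=(a.min(-1)>150)&near&(P[...,2]>175)&(P[...,2]<205)
q=np.c_[u[cr],v[cr]].astype(np.int32)
e=cv2.fitEllipse(cv2.convexHull(q)); print("ring",e,onz(ct,*e[0],188))
g=a[130:260,180:310]; save(cv2.resize(g,None,fx=4.6,fy=4.6,interpolation=cv2.INTER_CUBIC),"b.png")
b,db=viewer.get_image("side"); save(cv2.resize(b[140:250,185:310],None,fx=6.4,fy=5.4,interpolation=cv2.INTER_CUBIC),"c.png")
print("side ppm", viewer.get_calibration("side")["fx"]/np.median(db[190:215,235:255]))
```

```text
cam [ 336.  -90. 1433.] 431.4290573064947
red px [223.90909091 191.6969697 ] 33 [477.72217763  -6.60532406 257.74145588] [254.6513639  257.70379126 260.77666971]
wheel (239.0, 183.0) 36.05561065673828 [508.3275979  -46.65773351 203.        ] 1351Traceback (most recent call last):
  File "<stdin>", line 18, in <module>
cv2.error: OpenCV(4.12.0) /io/opencv/modules/imgproc/src/shapedescr.cpp:356: error: (-215:Assertion failed) n >= 0 && (depth == CV_32F || depth == CV_32S) in function 'fitEllipseNoDirect'
```

Run:
```python
from h import *
a,da=viewer.get_image("top")
save(cv2.resize(a[130:260,180:310],None,fx=4.6,fy=4.6,interpolation=cv2.INTER_CUBIC),"b.png")
b,db=viewer.get_image("side"); s=viewer.get_calibration("side")
save(cv2.resize(b[140:250,185:310],None,fx=6.4,fy=5.4,interpolation=cv2.INTER_CUBIC),"c.png")
print("side ppmm", s["fx"]/np.median(db[190:215,235:255]))
```

```text
side ppmm 0.27354708
```

View pics/b.png

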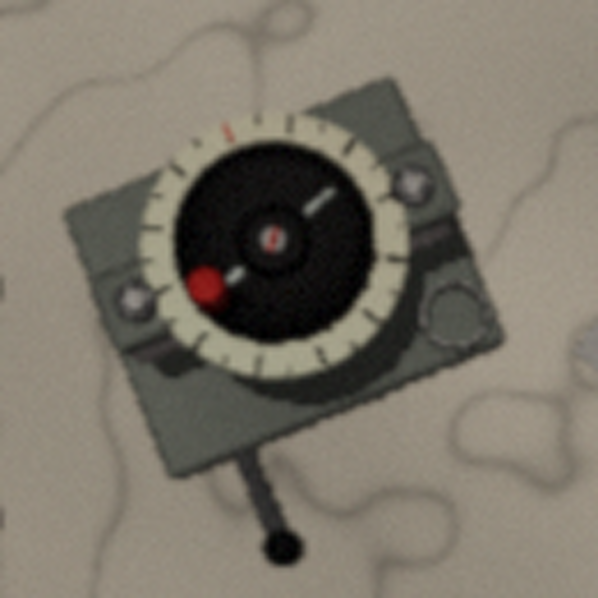

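View pics/c.png

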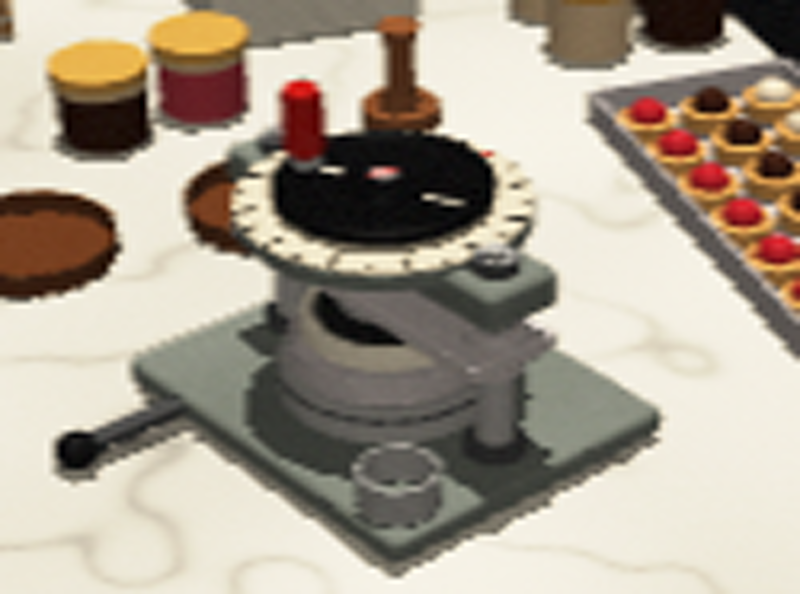

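Run:
```python
from h import *
ct=viewer.get_calibration("top"); cs=viewer.get_calibration("side")
f=lambda x,y:(x/4.6+180-.4,y/4.6+130-.4)
g=lambda x,y:(x/6.4+185-.4,y/5.4+140-.4)
print("hub",onz(ct,*f(273,239),206),onz(cs,*g(385,173),206))
print("wheel ctr",onz(ct,*f(274,242),203), "ring",onz(ct,*f(274,246),188))
k=onz(ct,*f(209,285),259);print("crank",k,onz(cs,*g(302,90),259))
```

```text
hub [512.09750535 -46.7101852  206.        ] [511.92623237 -45.27888466 206.        ]
wheel ctr [510.61410032 -47.18631601 203.        ] ring [510.18446891 -46.60213827 188.        ]
crank [477.87137568  -9.79358652 259.        ] [475.92595284 -12.05070284 259.        ]
```

```bash
python3 -m inch '[{"tz":-6.2,"jaw":0.7},{"tx":-3.9,"ty":3.93},{"tx":-3.9,"ty":3.93},{"tx":-3.9,"ty":3.93},{"tx":-3.9,"ty":3.93},{"tx":-3.9,"ty":3.93},{"tx":-3.9,"ty":3.93},{"tx":-3.9,"ty":3.93},{"tx":-3.9,"ty":3.93},{"tx":-3.9,"ty":3.93},{"tx":-3.9,"ty":3.93}]'; python3 -m inch '[{},{}]'
cat > w.py <<'E'
from h import *; import sys
from scipy.spatial.transform import Rotation as Ro
def to(x,y,z):
    o=get_obs(); R=Ro.from_rotvec(o["orientation"]).as_matrix()
    print("pos",np.round(o["ee_pos"],1),"d tool cm",np.round(R.T@(np.array([x,y,z])-o["ee_pos"])/10,2))
E
python3 - <<'E'
from w import *
to(475.5,-9,285)
a,d=viewer.get_image("wrist"); save(cv2.resize(a,None,fx=1.5,fy=1.5),"d.png")
E
```

```text
pos [270.6 563.4 222.7] d tool cm [-42.72  43.25  -6.23]$[0]: bad value
$[0]: bad value
```

View pics/d.png

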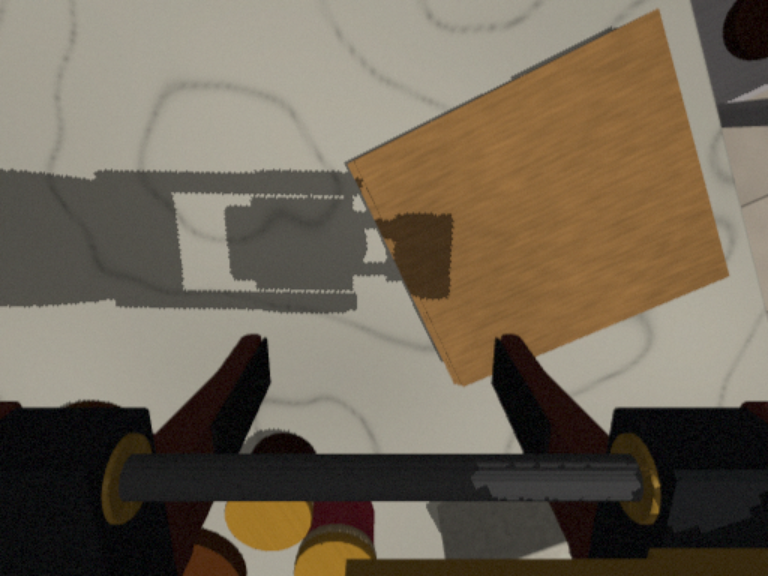

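The view shows the start pose (the move was refused: every key is apparently needed in each row).

```bash
python3 -m inch '[{"tx":0,"ty":0,"tz":-6.2,"ax":0,"ay":0,"az":0,"jaw":0.7},{"tx":-3.9,"ty":3.93,"tz":0,"ax":0,"ay":0,"az":0,"jaw":0.7},{"tx":-3.9,"ty":3.93,"tz":0,"ax":0,"ay":0,"az":0,"jaw":0.7},{"tx":-3.9,"ty":3.93,"tz":0,"ax":0,"ay":0,"az":0,"jaw":0.7},{"tx":-3.9,"ty":3.93,"tz":0,"ax":0,"ay":0,"az":0,"jaw":0.7},{"tx":-3.9,"ty":3.93,"tz":0,"ax":0,"ay":0,"az":0,"jaw":0.7},{"tx":-3.9,"ty":3.93,"tz":0,"ax":0,"ay":0,"az":0,"jaw":0.7},{"tx":-3.9,"ty":3.93,"tz":0,"ax":0,"ay":0,"az":0,"jaw":0.7},{"tx":-3.9,"ty":3.93,"tz":0,"ax":0,"ay":0,"az":0,"jaw":0.7},{"tx":-3.9,"ty":3.93,"tz":0,"ax":0,"ay":0,"az":0,"jaw":0.7},{"tx":-3.9,"ty":3.93,"tz":0,"ax":0,"ay":0,"az":0,"jaw":0.7}]'
python3 -m inch '[{"tx":0,"ty":0,"tz":0,"ax":0,"ay":0,"az":0,"jaw":0.7},{"tx":0,"ty":0,"tz":0,"ax":0,"ay":0,"az":0,"jaw":0.7}]'
python3 - <<'E'
from w import *
to(475.5,-9,285); print(get_obs()["qpos"])
a,d=viewer.get_image("wrist"); save(cv2.resize(a,None,fx=1.5,fy=1.5),"e.png")
E
```

```text
t: 2.12
ee_pos: [456.4, 39.9, 285.1]
orientation: [2.659, 1.672, 0.001]
ft_force: [0.5, 0.3, -0.4]
width: 61.3
t: 2.38
ee_pos: [455.7, 41.7, 284.6]
orientation: [-2.66, -1.671, 0.0]
ft_force: [0.0, -0.0, 0.0]
width: 61.4
pos [455.7  41.7 284.6] d tool cm [-3.71  3.98 -0.04]
[ 6.50543270e-02  9.47637476e-02  1.92109564e+00  4.15293113e-04
  1.12600546e+00 -1.05709292e+00]
```

View pics/e.png

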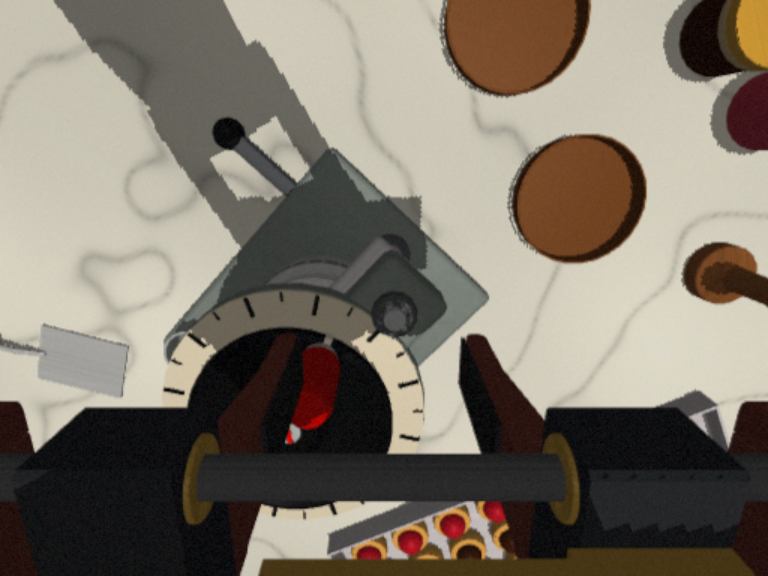

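Run:
```python
from h import *
c=viewer.get_calibration("wrist")
print(proj(c,[[475.5,-9,206],[475.5,-9,259],[511.5,-46.3,206]])*1.5)
for p,z in(((325,345),206),((309,418),259)): print(onz(c,p[0]/1.5,p[1]/1.5,z))
a,d=viewer.get_image("wrist")
v,u=np.where((a[...,0]>120)&(a[...,1]<50)&(d>0)&(np.indices(d.shape)[0]<300)&(np.indices(d.shape)[1]>180)&(np.indices(d.shape)[1]<240))
P=np.array([pt(c,x,y,d[y,x]) for x,y in zip(u,v)]); s=P[P[:,2]>254]; print(len(s),s.mean(0),s.min(0),s.max(0))
```

```text
[[315.40152125 364.05216618]
 [300.07994348 416.39615562]
 [289.24531332 435.60435154]]
[467.18230149   1.65698645 206.        ]
[478.08124666  -5.62509659 259.        ]
75 [481.73976173  -4.73508064 257.2386569 ] [479.12125787 -12.14930603 254.93471054] [484.68727309   1.55530039 258.62633432]
```

Run:
```python
from w import *
to(477,-7.4,221)
```

```text
pos [455.6  42.7 284.7] d tool cm [-3.59  4.1   6.36]
```

```bash
python3 -m inch '[{"tx":-1.8,"ty":2.05,"tz":0,"ax":0,"ay":0,"az":0,"jaw":0.7},{"tx":-1.79,"ty":2.05,"tz":0,"ax":0,"ay":0,"az":0,"jaw":0.7},{"tx":0,"ty":0,"tz":0,"ax":0,"ay":0,"az":0,"jaw":0.7},{"tx":0,"ty":0,"tz":2.1,"ax":0,"ay":0,"az":0,"jaw":0.7},{"tx":0,"ty":0,"tz":2.1,"ax":0,"ay":0,"az":0,"jaw":0.7},{"tx":0,"ty":0,"tz":2.1,"ax":0,"ay":0,"az":0,"jaw":0.7},{"tx":0,"ty":0,"tz":0,"ax":0,"ay":0,"az":0,"jaw":0.7},{"tx":0,"ty":0,"tz":0,"ax":0,"ay":0,"az":0,"jaw":0.7}]'
python3 - <<'E'
from w import *
to(477,-7.4,221)
a,d=viewer.get_image("wrist"); b,_=viewer.get_image("top"); b=cv2.resize(b[130:260,180:310],(384,384),interpolation=cv2.INTER_CUBIC)
s,_=viewer.get_image("side");s=cv2.resize(s[140:250,185:310],(384,384),interpolation=cv2.INTER_CUBIC)
save(np.hstack([b,s]),"f.png")
E
```

```text
t: 3.48
ee_pos: [477.6, -7.6, 222.4]
orientation: [2.658, 1.674, 0.001]
ft_force: [0.5, 0.1, 0.2]
width: 61.9
pos [477.6  -7.6 222.4] d tool cm [-0.01 -0.06  0.14]
```

View pics/f.png

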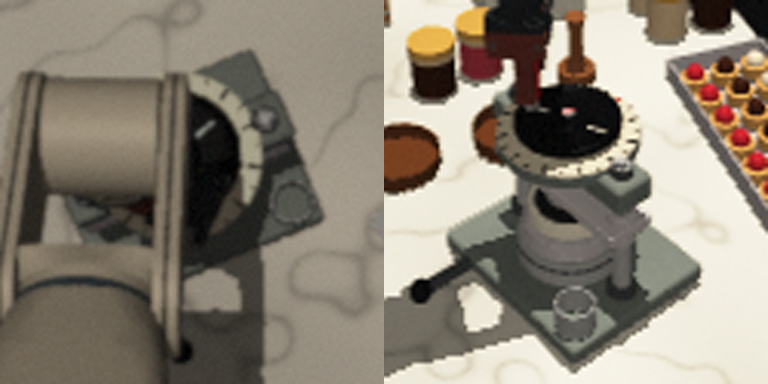

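Fingers straddle the grip. Close.

```bash
python3 -m inch '[{"tx":0,"ty":0,"tz":0,"ax":0,"ay":0,"az":0,"jaw":0.25},{"tx":0,"ty":0,"tz":0,"ax":0,"ay":0,"az":0,"jaw":0.25},{"tx":0,"ty":0,"tz":0,"ax":0,"ay":0,"az":0,"jaw":0.25},{"tx":0,"ty":0,"tz":0,"ax":0,"ay":0,"az":0,"jaw":0.25},{"tx":0,"ty":0,"tz":0,"ax":0,"ay":0,"az":0,"jaw":0.25}]'
```

```text
t: 4.25
ee_pos: [477.3, -8.5, 221.7]
orientation: [-2.659, -1.673, 0.0]
ft_force: [-0.6, -0.4, 0.4]
width: 24.4
```

```bash
cat > rows.py <<'E'
import numpy as np,sys
# th0 dth n  -> tool-frame shifts cm (tool x at 64.4 deg, tool y at -25.6)
t0,d,n=float(sys.argv[1]),float(sys.argv[2]),int(sys.argv[3])
t=np.radians(t0+d*np.arange(n+1)-64.4)
X=np.round(5.2*np.cos(t),2);Y=np.round(-5.2*np.sin(t),2)
for i in range(n): print("%g:(%.2f,%.2f)"%(t0+d*(i+1),X[i+1]-X[i],Y[i+1]-Y[i]),end=" ")
E
cat > st.py <<'E'
from h import *
import sys
hub=np.array([511.5,-46.3])
def st():
    o=get_obs(); p=o["ee_pos"][:2]-hub; th=np.arctan2(p[1],p[0]); f=o["ft_force"]
    print("t%.2f th %.1f r %.1f z %.1f"%(o["t"],np.degrees(th),np.hypot(*p),o["ee_pos"][2]),"Ft(ccw) %.2f Fr %.2f Fz %.2f"%(-f[0]*np.sin(th)+f[1]*np.cos(th),f[0]*np.cos(th)+f[1]*np.sin(th),f[2]),"w %.1f"%o["width"])
st()
E
python3 st.py; python3 rows.py 132 -15 24
```

```text
t4.25 th 132.1 r 51.0 z 221.7 Ft(ccw) 0.75 Fr 0.14 Fz 0.44 w 24.4
117:(1.18,0.68) 102:(0.96,0.96) 87:(0.68,1.17) 72:(0.35,1.31) 57:(0.01,1.36) 42:(-0.35,1.31) 27:(-0.68,1.18) 12:(-0.96,0.96) -3:(-1.17,0.68) -18:(-1.31,0.35) -33:(-1.36,0.01) -48:(-1.31,-0.35) -63:(-1.18,-0.68) -78:(-0.96,-0.96) -93:(-0.68,-1.17) -108:(-0.35,-1.31) -123:(-0.01,-1.36) -138:(0.35,-1.31) -153:(0.68,-1.18) -168:(0.96,-0.96) -183:(1.17,-0.68) -198:(1.31,-0.35) -213:(1.36,-0.01) -228:(1.31,0.35)
```

```bash
python3 -m inch '[{"tx":1.18,"ty":0.68,"tz":0,"ax":0,"ay":0,"az":0,"jaw":0.25},{"tx":0.96,"ty":0.96,"tz":0,"ax":0,"ay":0,"az":0,"jaw":0.25}]'; python3 st.py
python3 -m inch '[{"tx":0.68,"ty":1.17,"tz":0,"ax":0,"ay":0,"az":0,"jaw":0.25},{"tx":0.35,"ty":1.31,"tz":0,"ax":0,"ay":0,"az":0,"jaw":0.25}]'; python3 st.py
python3 -m inch '[{"tx":0.01,"ty":1.36,"tz":0,"ax":0,"ay":0,"az":0,"jaw":0.25}]'; python3 st.py;python3 -m inch '[{"tx":0,"ty":0,"tz":0,"ax":0,"ay":0,"az":0,"jaw":0.25},{"tx":0,"ty":0,"tz":0,"ax":0,"ay":0,"az":0,"jaw":0.25}]'; python3 st.py
```

```text
t: 4.5
ee_pos: [502.4, 3.7, 221.6]
orientation: [2.658, 1.673, -0.001]
ft_force: [1.4, -8.3, -2.4]
width: 24.5
t4.50 th 100.3 r 50.8 z 221.6 Ft(ccw) 0.13 Fr -8.38 Fz -2.38 w 24.5
t: 4.75
ee_pos: [528.9, 1.5, 221.4]
orientation: [2.657, 1.674, -0.004]
ft_force: [-4.3, -10.4, 2.3]
width: 24.5
t4.75 th 70.1 r 50.9 z 221.4 Ft(ccw) 0.54 Fr -11.26 Fz 2.29 w 24.5
t: 4.88
ee_pos: [540.6, -4.4, 221.3]
orientation: [2.658, 1.674, -0.006]
ft_force: [-6.8, -9.0, 4.3]
width: 24.5
t4.88 th 55.2 r 51.0 z 221.3 Ft(ccw) 0.47 Fr -11.34 Fz 4.34 w 24.5
t: 5.12
ee_pos: [540.5, -4.5, 221.4]
orientation: [2.658, 1.673, -0.005]
ft_force: [-4.7, -6.4, 4.7]
width: 24.6
t5.12 th 55.2 r 50.9 z 221.4 Ft(ccw) 0.21 Fr -7.99 Fz 4.69 w 24.6
```

Run:
```python
from w import *
s,d=viewer.get_image("side");c=viewer.get_calibration("side")
R,_=cv2.Rodrigues(np.array(c["rvec"],float)); print("cam",-R.T@np.array(c["tvec"]).ravel())
g=s[180:225,225:285]; g=np.clip(g.astype(float)*1.5,0,255).astype(np.uint8)
save(cv2.resize(g,(780,585),interpolation=cv2.INTER_CUBIC),"g.png")
for z in (60,80,100,120): print(z,proj(c,[[511.5,-46.3,z]]))
for col in (238,242,246): 
  print(col,[(r,*np.round(pt(c,col,r,d[r,col])).astype(int)) for r in range(186,222,2)])
```

```text
cam [  180.9595872  -1115.498537     950.11572627]
60 [[245.75471867 203.68980461]]
80 [[245.6221156  199.55502957]]
100 [[245.48725172 195.3497592 ]]
120 [[245.35006874 191.07217516]]
238 [(186, np.int64(468), np.int64(-105), np.int64(194)), (188, np.int64(466), np.int64(-109), np.int64(189)), (190, np.int64(463), np.int64(-120), np.int64(188)), (192, np.int64(463), np.int64(-117), np.int64(178)), (194, np.int64(480), np.int64(-56), np.int64(122)), (196, np.int64(478), np.int64(-60), np.int64(115)), (198, np.int64(480), np.int64(-52), np.int64(100)), (200, np.int64(478), np.int64(-59), np.int64(96)), (202, np.int64(475), np.int64(-68), np.int64(94)), (204, np.int64(472), np.int64(-78), np.int64(93)), (206, np.int64(471), np.int64(-80), np.int64(86)), (208, np.int64(469), np.int64(-86), np.int64(81)), (210, np.int64(468), np.int64(-88), np.int64(73)), (212, np.int64(467), np.int64(-92), np.int64(67)), (214, np.int64(466), np.int64(-92), np.int64(58)), (216, np.int64(464), np.int64(-97), np.int64(52)), (218, np.int64(464), np.int64(-98), np.int64(44)), (220, np.int64(463), np.int64(-9
[... 1201 characters left out ...]
t64(-65), np.int64(120)), (196, np.int64(504), np.int64(-76), np.int64(120)), (198, np.int64(499), np.int64(-91), np.int64(123)), (200, np.int64(495), np.int64(-106), np.int64(126)), (202, np.int64(496), np.int64(-100), np.int64(113)), (204, np.int64(499), np.int64(-91), np.int64(96)), (206, np.int64(496), np.int64(-99), np.int64(93)), (208, np.int64(495), np.int64(-103), np.int64(87)), (210, np.int64(501), np.int64(-82), np.int64(60)), (212, np.int64(493), np.int64(-107), np.int64(72)), (214, np.int64(494), np.int64(-102), np.int64(58)), (216, np.int64(491), np.int64(-110), np.int64(55)), (218, np.int64(489), np.int64(-115), np.int64(50)), (220, np.int64(490), np.int64(-112), np.int64(38))]
```

View pics/g.png

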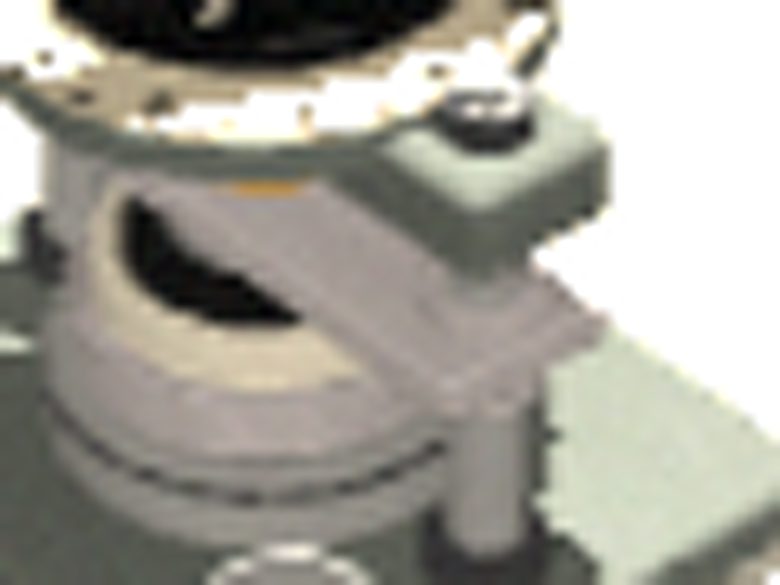

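```bash
python3 -m inch '[{"tx":-0.42,"ty":1.30,"tz":0,"ax":0,"ay":0,"az":0,"jaw":0.25},{"tx":-0.68,"ty":1.18,"tz":0,"ax":0,"ay":0,"az":0,"jaw":0.25}]'; python3 st.py
python3 -m inch '[{"tx":-0.96,"ty":0.96,"tz":0,"ax":0,"ay":0,"az":0,"jaw":0.25},{"tx":-1.17,"ty":0.68,"tz":0,"ax":0,"ay":0,"az":0,"jaw":0.25}]'; python3 st.py
python3 -m inch '[{"tx":-1.31,"ty":0.35,"tz":0,"ax":0,"ay":0,"az":0,"jaw":0.25},{"tx":0,"ty":0,"tz":0,"ax":0,"ay":0,"az":0,"jaw":0.25},{"tx":0,"ty":0,"tz":0,"ax":0,"ay":0,"az":0,"jaw":0.25}]';python3 st.py
python3 - <<'E'
from w import *
s,d=viewer.get_image("side");c=viewer.get_calibration("side")
g=s[180:225,225:285]; g=np.clip(g.astype(float)*1.5,0,255).astype(np.uint8)
save(cv2.resize(g,(780,585),interpolation=cv2.INTER_CUBIC),"h.png")
q=[[477.3,-8.5],[502.4,3.7],[528.9,1.5],[540.5,-4.5]]
for col in range(236,248,2): 
  print(col,[(r,*np.round(pt(c,col,r,d[r,col])[1:]).astype(int).tolist()) for r in range(200,220,1)])
E
```

```text
t: 5.42
ee_pos: [558.1, -24.4, 221.4]
orientation: [-2.658, -1.673, 0.004]
ft_force: [-7.6, -2.9, 4.3]
width: 24.8
t5.42 th 25.2 r 51.5 z 221.4 Ft(ccw) 0.59 Fr -8.07 Fz 4.33 w 24.8
t: 5.68
ee_pos: [563.6, -50.5, 221.4]
orientation: [-2.657, -1.672, 0.003]
ft_force: [-6.8, 1.1, 4.5]
width: 24.5
t5.67 th -4.6 r 52.3 z 221.4 Ft(ccw) 0.59 Fr -6.83 Fz 4.45 w 24.5
t: 6.05
ee_pos: [561.1, -63.7, 221.5]
orientation: [-2.659, -1.672, 0.001]
ft_force: [-4.3, 0.4, 2.3]
width: 24.5
t6.05 th -19.3 r 52.6 z 221.5 Ft(ccw) -1.08 Fr -4.18 Fz 2.31 w 24.5
236 [(200, -44, 86), (201, -56, 91), (202, -58, 88), (203, -62, 87), (204, -66, 85), (205, -72, 85), (206, -78, 86), (207, -77, 80), (208, -76, 75), (209, -89, 81), (210, -83, 72), (211, -84, 67), (212, -82, 61), (213, -83, 57), (214, -87, 56), (215, -95, 58), (216, -95, 53), (217, -92, 45), (218, -90, 39), (219, -89, 34)]
238 [(200, -52, 90), (201, -54, 87), (202, -60, 88), (203, -63, 86), (204, -73, 89), (205, -74, 85), (206, -78, 84), (207, -82, 83), (208, -80, 76), (209, -80, 72), (210, -94, 78), (211, -91, 71), (212, -94, 70), (213, -92, 63), (21
[... 736 characters left out ...]
 49), (219, -109, 44)]
244 [(200, -88, 113), (201, -87, 109), (202, -90, 106), (203, -75, 89), (204, -77, 86), (205, -81, 85), (206, -91, 89), (207, -90, 83), (208, -98, 85), (209, -97, 79), (210, -92, 70), (211, -106, 78), (212, -100, 68), (213, -100, 63), (214, -104, 61), (215, -102, 55), (216, -104, 52), (217, -109, 52), (218, -105, 43), (219, -111, 44)]
246 [(200, -93, 115), (201, -93, 111), (202, -102, 114), (203, -97, 105), (204, -102, 105), (205, -91, 91), (206, -92, 87), (207, -98, 87), (208, -97, 82), (209, -97, 77), (210, -97, 73), (211, -106, 75), (212, -105, 70), (213, -108, 68), (214, -104, 59), (215, -103, 54), (216, -108, 54), (217, -110, 51), (218, -114, 49), (219, -115, 46)]
```

View pics/h.png

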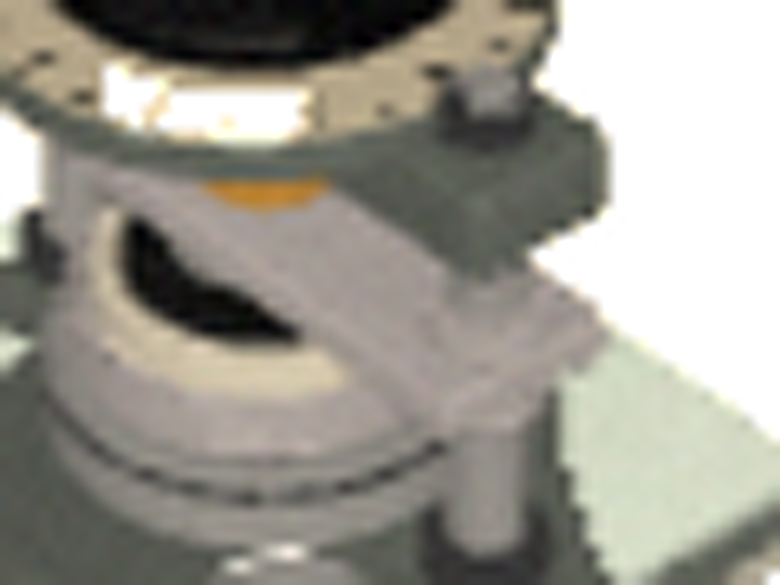

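```bash
python3 -m inch '[{"tx":-1.35,"ty":-0.05,"tz":0,"ax":0,"ay":0,"az":0,"jaw":0.25},{"tx":-1.31,"ty":-0.35,"tz":0,"ax":0,"ay":0,"az":0,"jaw":0.25}]'; python3 st.py
python3 -m inch '[{"tx":-1.18,"ty":-0.68,"tz":0,"ax":0,"ay":0,"az":0,"jaw":0.25},{"tx":-0.96,"ty":-0.96,"tz":0,"ax":0,"ay":0,"az":0,"jaw":0.25}]'; python3 st.py
python3 -m inch '[{"tx":0,"ty":0,"tz":0,"ax":0,"ay":0,"az":0,"jaw":0.25},{"tx":0,"ty":0,"tz":0,"ax":0,"ay":0,"az":0,"jaw":0.25}]';python3 st.py
python3 - <<'E'
from h import *
from scipy.optimize import least_squares
p=np.array([[477.3,-8.5],[502.4,3.7],[528.9,1.5],[540.5,-4.5],[558.1,-24.4],[563.6,-50.5],[561.1,-63.7],get_obs()["ee_pos"][:2]])
r=least_squares(lambda s:np.hypot(p[:,0]-s[0],p[:,1]-s[1])-52,[511,-46]); print(r.x,np.round(r.fun,2))
E
python3 rows.py -78 -8 12
```

```text
t: 6.35
ee_pos: [546.3, -86.5, 221.6]
orientation: [2.658, 1.673, 0.002]
ft_force: [-2.6, 3.2, 0.4]
width: 24.6
t6.35 th -49.2 r 53.2 z 221.6 Ft(ccw) 0.16 Fr -4.12 Fz 0.38 w 24.6
t: 6.6
ee_pos: [521.4, -99.0, 221.7]
orientation: [2.659, 1.672, 0.001]
ft_force: [0.4, 3.0, -0.3]
width: 24.6
t6.60 th -79.3 r 53.6 z 221.7 Ft(ccw) 0.99 Fr -2.86 Fz -0.25 w 24.6
t: 6.85
ee_pos: [522.2, -98.6, 221.8]
orientation: [2.658, 1.672, 0.0]
ft_force: [0.3, -1.9, -0.2]
width: 24.5
t6.85 th -78.5 r 53.4 z 221.8 Ft(ccw) -0.13 Fr 1.89 Fz -0.19 w 24.5
[511.61538595 -47.61548049] [ 0.03  0.14  0.07 -0.1  -0.04  0.06  0.03  0.11]
-86:(-0.40,-0.60) -94:(-0.31,-0.66) -102:(-0.22,-0.69) -110:(-0.13,-0.71) -118:(-0.02,-0.73) -126:(0.09,-0.72) -134:(0.18,-0.70) -142:(0.27,-0.67) -150:(0.37,-0.63) -158:(0.45,-0.57) -166:(0.53,-0.50) -174:(0.59,-0.42)
```

```bash
sed -i 's/hub=np.array.*/hub=np.array([511.6,-47.6])/' st.py
python3 -m inch '[{"tx":-0.40,"ty":-0.60,"tz":0,"ax":0,"ay":0,"az":0,"jaw":0.25},{"tx":0,"ty":0,"tz":0,"ax":0,"ay":0,"az":0,"jaw":0.25}]' >/dev/null; python3 st.py
python3 -m inch '[{"tx":-0.31,"ty":-0.66,"tz":0,"ax":0,"ay":0,"az":0,"jaw":0.25},{"tx":0,"ty":0,"tz":0,"ax":0,"ay":0,"az":0,"jaw":0.25}]'>/dev/null; python3 st.py
python3 -m inch '[{"tx":-0.22,"ty":-0.69,"tz":0,"ax":0,"ay":0,"az":0,"jaw":0.25},{"tx":0,"ty":0,"tz":0,"ax":0,"ay":0,"az":0,"jaw":0.25}]'>/dev/null; python3 st.py
```

```text
t7.10 th -86.6 r 52.1 z 221.8 Ft(ccw) 0.02 Fr 4.44 Fz 0.75 w 24.3
t7.35 th -95.0 r 52.1 z 221.8 Ft(ccw) -0.15 Fr 4.92 Fz -0.54 w 24.4
t7.60 th -103.1 r 52.2 z 221.8 Ft(ccw) 0.01 Fr 5.06 Fz 0.98 w 24.6
```

```bash
python3 rows.py -102 -4 18; 
python3 -m inch '[{"tx":-0.13,"ty":-0.35,"tz":0,"ax":0,"ay":0,"az":0,"jaw":0.25}]' >/dev/null; python3 st.py
python3 -m inch '[{"tx":-0.06,"ty":-0.36,"tz":0,"ax":0,"ay":0,"az":0,"jaw":0.25}]'>/dev/null; python3 st.py
```

```text
-106:(-0.08,-0.35) -110:(-0.05,-0.36) -114:(-0.02,-0.36) -118:(0.00,-0.37) -122:(0.03,-0.36) -126:(0.06,-0.36) -130:(0.07,-0.35) -134:(0.11,-0.35) -138:(0.12,-0.34) -142:(0.15,-0.33) -146:(0.17,-0.32) -150:(0.20,-0.31) -154:(0.21,-0.29) -158:(0.24,-0.28) -162:(0.25,-0.26) -166:(0.28,-0.24) -170:(0.28,-0.22) -174:(0.31,-0.20) t7.72 th -106.6 r 52.3 z 221.7 Ft(ccw) 1.18 Fr 1.03 Fz -0.02 w 24.3
t7.85 th -110.8 r 52.3 z 221.7 Ft(ccw) 0.71 Fr 0.93 Fz -0.06 w 24.7
```

```bash
python3 -m inch '[{"tx":-0.02,"ty":-0.36,"tz":0,"ax":0,"ay":0,"az":0,"jaw":0.25}]' >/dev/null; python3 st.py
python3 -m inch '[{"tx":0,"ty":-0.37,"tz":0,"ax":0,"ay":0,"az":0,"jaw":0.25}]'>/dev/null; python3 st.py
python3 -m inch '[{"tx":0.03,"ty":-0.36,"tz":0,"ax":0,"ay":0,"az":0,"jaw":0.25}]'>/dev/null; python3 st.py
```

```text
t7.97 th -114.8 r 52.4 z 221.7 Ft(ccw) 0.92 Fr 0.87 Fz 0.10 w 24.8
t8.10 th -118.8 r 52.4 z 221.7 Ft(ccw) 0.47 Fr 0.16 Fz -0.11 w 24.5
t8.22 th -122.8 r 52.5 z 221.7 Ft(ccw) 0.72 Fr -0.31 Fz 0.25 w 24.7
```

```bash
python3 -m inch '[{"tx":0.06,"ty":-0.36,"tz":0,"ax":0,"ay":0,"az":0,"jaw":0.25}]' >/dev/null; python3 st.py
python3 -m inch '[{"tx":0.07,"ty":-0.35,"tz":0,"ax":0,"ay":0,"az":0,"jaw":0.25}]'>/dev/null; python3 st.py
```

```text
t8.35 th -126.7 r 52.4 z 221.7 Ft(ccw) 1.23 Fr -0.13 Fz -1.15 w 24.7
t8.47 th -130.6 r 52.5 z 221.7 Ft(ccw) 0.83 Fr -1.23 Fz -0.53 w 24.9
```

```bash
python3 -m inch '[{"tx":0.11,"ty":-0.35,"tz":0,"ax":0,"ay":0,"az":0,"jaw":0.25}]' >/dev/null; python3 st.py
python3 -m inch '[{"tx":0.12,"ty":-0.34,"tz":0,"ax":0,"ay":0,"az":0,"jaw":0.25}]' >/dev/null; python3 st.py
python3 -m inch '[{"tx":0.15,"ty":-0.33,"tz":0,"ax":0,"ay":0,"az":0,"jaw":0.25}]'>/dev/null; python3 st.py
```

```text
t8.60 th -134.5 r 52.5 z 221.7 Ft(ccw) 2.29 Fr -1.35 Fz -1.07 w 24.8
t8.72 th -138.1 r 52.5 z 221.7 Ft(ccw) 3.60 Fr -1.35 Fz -1.96 w 24.8
t8.85 th -141.8 r 52.4 z 221.8 Ft(ccw) 5.66 Fr -1.30 Fz -2.96 w 24.5
```

```bash
python3 rows.py -142 12 16
```

```text
-130:(-0.38,1.02) -118:(-0.16,1.07) -106:(0.07,1.09) -94:(0.30,1.04) -82:(0.50,0.97) -70:(0.69,0.84) -58:(0.85,0.67) -46:(0.98,0.48) -34:(1.05,0.27) -22:(1.09,0.05) -10:(1.07,-0.18) 2:(1.01,-0.40) 14:(0.90,-0.60) 26:(0.77,-0.78) 38:(0.58,-0.92) 50:(0.38,-1.02)
```

```bash
python3 -m inch '[{"tx":-0.38,"ty":1.02,"tz":0,"ax":0,"ay":0,"az":0,"jaw":0.25},{"tx":-0.16,"ty":1.07,"tz":0,"ax":0,"ay":0,"az":0,"jaw":0.25},{"tx":0.07,"ty":1.09,"tz":0,"ax":0,"ay":0,"az":0,"jaw":0.25},{"tx":0.30,"ty":1.04,"tz":0,"ax":0,"ay":0,"az":0,"jaw":0.25}]' >/dev/null; python3 st.py
python3 -m inch '[{"tx":0.50,"ty":0.97,"tz":0,"ax":0,"ay":0,"az":0,"jaw":0.25},{"tx":0.69,"ty":0.84,"tz":0,"ax":0,"ay":0,"az":0,"jaw":0.25},{"tx":0.85,"ty":0.67,"tz":0,"ax":0,"ay":0,"az":0,"jaw":0.25},{"tx":0.98,"ty":0.48,"tz":0,"ax":0,"ay":0,"az":0,"jaw":0.25}]' >/dev/null; python3 st.py
python3 -m inch '[{"tx":1.05,"ty":0.27,"tz":0,"ax":0,"ay":0,"az":0,"jaw":0.25},{"tx":1.09,"ty":0.05,"tz":0,"ax":0,"ay":0,"az":0,"jaw":0.25},{"tx":1.07,"ty":-0.18,"tz":0,"ax":0,"ay":0,"az":0,"jaw":0.25},{"tx":1.01,"ty":-0.40,"tz":0,"ax":0,"ay":0,"az":0,"jaw":0.25}]' >/dev/null; python3 st.py
```

```text
t9.35 th -94.0 r 52.5 z 221.6 Ft(ccw) -1.46 Fr -3.77 Fz 2.05 w 24.4
t9.85 th -46.0 r 52.0 z 221.6 Ft(ccw) -0.71 Fr -1.66 Fz 1.20 w 24.6
t10.35 th 2.5 r 51.7 z 221.7 Ft(ccw) -0.57 Fr -0.34 Fz 0.80 w 24.5
```

```bash
python3 -m inch '[{"tx":0.90,"ty":-0.60,"tz":0,"ax":0,"ay":0,"az":0,"jaw":0.25},{"tx":0.77,"ty":-0.78,"tz":0,"ax":0,"ay":0,"az":0,"jaw":0.25},{"tx":0.58,"ty":-0.92,"tz":0,"ax":0,"ay":0,"az":0,"jaw":0.25},{"tx":0.38,"ty":-1.02,"tz":0,"ax":0,"ay":0,"az":0,"jaw":0.25},{"tx":0,"ty":0,"tz":0,"ax":0,"ay":0,"az":0,"jaw":0.25},{"tx":0,"ty":0,"tz":0,"ax":0,"ay":0,"az":0,"jaw":0.25}]' >/dev/null; python3 st.py
python3 rows.py 50 -10 9
```

```text
t11.10 th 50.3 r 51.5 z 221.7 Ft(ccw) -0.07 Fr 1.40 Fz 0.26 w 24.2
40:(-0.30,0.86) 30:(-0.45,0.79) 20:(-0.57,0.70) 10:(-0.69,0.59) 0:(-0.78,0.46) -10:(-0.85,0.32) -20:(-0.89,0.17) -30:(-0.91,0.00) -40:(-0.89,-0.14)
```

```bash
python3 -m inch '[{"tx":-0.30,"ty":0.86,"tz":0,"ax":0,"ay":0,"az":0,"jaw":0.25},{"tx":-0.45,"ty":0.79,"tz":0,"ax":0,"ay":0,"az":0,"jaw":0.25},{"tx":-0.57,"ty":0.70,"tz":0,"ax":0,"ay":0,"az":0,"jaw":0.25},{"tx":-0.69,"ty":0.59,"tz":0,"ax":0,"ay":0,"az":0,"jaw":0.25}]' >/dev/null; python3 st.py
python3 -m inch '[{"tx":-0.78,"ty":0.46,"tz":0,"ax":0,"ay":0,"az":0,"jaw":0.25},{"tx":-0.85,"ty":0.32,"tz":0,"ax":0,"ay":0,"az":0,"jaw":0.25},{"tx":-0.89,"ty":0.17,"tz":0,"ax":0,"ay":0,"az":0,"jaw":0.25},{"tx":-0.91,"ty":0,"tz":0,"ax":0,"ay":0,"az":0,"jaw":0.25}]' >/dev/null; python3 st.py
```

```text
t11.60 th 8.7 r 51.6 z 221.7 Ft(ccw) 0.21 Fr -0.37 Fz 2.27 w 24.4
t12.10 th -31.4 r 51.8 z 221.7 Ft(ccw) 1.03 Fr 1.23 Fz 1.72 w 24.5
```

```bash
python3 -m inch '[{"tx":-0.36,"ty":-0.03,"tz":0,"ax":0,"ay":0,"az":0,"jaw":0.25},{"tx":-0.27,"ty":-0.04,"tz":0,"ax":0,"ay":0,"az":0,"jaw":0.25},{"tx":-0.26,"ty":-0.07,"tz":0,"ax":0,"ay":0,"az":0,"jaw":0.25}]' >/dev/null; python3 st.py
python3 -m inch '[{"tx":0,"ty":0,"tz":0,"ax":0,"ay":0,"az":0,"jaw":0.25},{"tx":0,"ty":0,"tz":0,"ax":0,"ay":0,"az":0,"jaw":0.25}]' >/dev/null; python3 st.py
```

```text
t12.47 th -40.7 r 51.8 z 221.7 Ft(ccw) 0.90 Fr 1.68 Fz 0.97 w 24.5
t12.72 th -40.7 r 51.8 z 221.7 Ft(ccw) 0.36 Fr 2.02 Fz 2.41 w 24.8
```

```bash
python3 -m inch '[{"tx":0,"ty":0,"tz":0,"ax":0,"ay":0,"az":0,"jaw":0.28},{"tx":0,"ty":0,"tz":0,"ax":0,"ay":0,"az":0,"jaw":0.3},{"tx":0,"ty":0,"tz":0,"ax":0,"ay":0,"az":0,"jaw":0.33}]' >/dev/null; python3 st.py
python3 -m inch '[{"tx":0,"ty":0,"tz":0,"ax":0,"ay":0,"az":0,"jaw":0.45},{"tx":0,"ty":0,"tz":0,"ax":0,"ay":0,"az":0,"jaw":0.6},{"tx":0,"ty":0,"tz":0,"ax":0,"ay":0,"az":0,"jaw":0.7},{"tx":0,"ty":0,"tz":0,"ax":0,"ay":0,"az":0,"jaw":0.7}]' >/dev/null; python3 st.py
python3 -m inch '[{"tx":0,"ty":0,"tz":-2,"ax":0,"ay":0,"az":0,"jaw":0.7},{"tx":0,"ty":0,"tz":-4,"ax":0,"ay":0,"az":0,"jaw":0.7},{"tx":0,"ty":0,"tz":-5,"ax":0,"ay":0,"az":0,"jaw":0.7},{"tx":0,"ty":0,"tz":0,"ax":0,"ay":0,"az":0,"jaw":0.7}]'; python3 st.py
```

```text
t13.10 th -40.8 r 51.1 z 221.3 Ft(ccw) -0.26 Fr -0.88 Fz 0.43 w 28.6
t13.60 th -40.7 r 51.8 z 221.7 Ft(ccw) 0.13 Fr -0.37 Fz 0.34 w 60.8
t: 14.1
ee_pos: [553.0, -81.7, 335.9]
orientation: [2.655, 1.67, 0.009]
ft_force: [-0.3, 0.1, -0.1]
width: 61.2
t14.10 th -39.5 r 53.6 z 335.9 Ft(ccw) -0.07 Fr -0.28 Fz -0.08 w 61.2
```

```bash
python3 -m inch '[{"tx":1.5,"ty":-4.7,"tz":0,"ax":0,"ay":0,"az":0,"jaw":0.7},{"tx":1.5,"ty":-4.7,"tz":0,"ax":0,"ay":0,"az":0,"jaw":0.7},{"tx":1.5,"ty":-4.7,"tz":0,"ax":0,"ay":0,"az":0,"jaw":0.7},{"tx":0,"ty":-4,"tz":0,"ax":0,"ay":0,"az":0,"jaw":0.7},{"tx":0,"ty":0,"tz":0,"ax":0,"ay":0,"az":0,"jaw":0.7},{"tx":0,"ty":0,"tz":0,"ax":0,"ay":0,"az":0,"jaw":0.7}]'
python3 - <<'E'
from h import *
w,d=viewer.get_image("wrist");c=viewer.get_calibration("wrist")
h,k=proj(c,[[511.5,-46.5,206],[511.5+52*np.cos(np.radians(-40.7)),-46.5+52*np.sin(np.radians(-40.7)),259]]);print(h,k)
u,v=h.astype(int); x0,y0=max(0,u-65),max(0,v-65)
g=w[y0:y0+130,x0:x0+130]; print(x0,y0)
t,_=viewer.get_image("top"); t=t[130:260,180:310]
save(np.hstack([cv2.resize(q,(400,400),interpolation=cv2.INTER_CUBIC) for q in(g,t)]),"i.png")
E
```

```text
t: 14.85
ee_pos: [407.6, 37.5, 331.4]
orientation: [2.659, 1.673, 0.0]
ft_force: [0.2, -0.5, -0.0]
width: 61.8
[225.77259149 296.02240221] [208.78762086 373.09499755]
160 231
```

View pics/i.png

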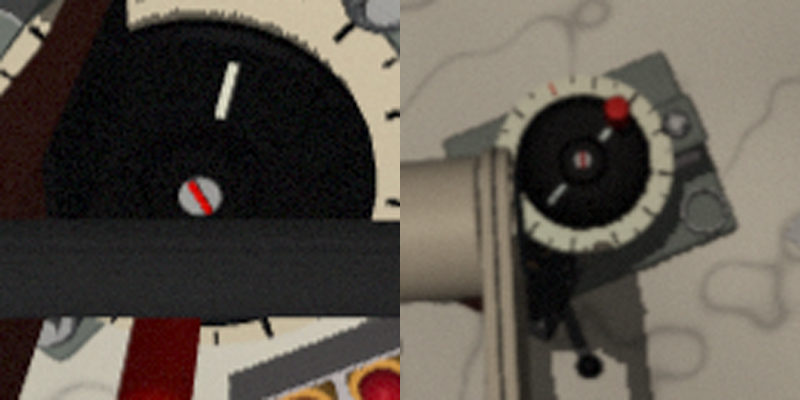

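Run:
```python
from h import *
c=viewer.get_calibration("wrist")
f=lambda x,y,z:onz(c,160+x*.325-.35,231+y*.325-.35,z)[:2]
ang=lambda p:np.degrees(np.arctan2(p[1],p[0]))
hub=f(200,197,206); print("hub",hub)
i1,i2=f(221,117,203),f(234,65,203); print("index dir",ang(i2-i1),"+180",ang(i1-i2)); print("slot",ang(f(190,183,206)-f(211,213,206)))
t,_=viewer.get_image("top"); ct=viewer.get_calibration("top")
m=(t[...,0]>100)&(t[...,1]<55)&(t[...,2]<55); m[:, :235]=0; m[:150]=0; m[190:]=0; m[:,270:]=0
v,u=np.where(m); print(len(u),u.mean(),v.mean()); k=onz(ct,u.mean(),v.mean(),256)[:2]; print("crank",k,ang(k-np.array([511.6,-46.5])))
g=lambda x,y,z:onz(ct,180+(x-400)*.325-.35,130+y*.325-.35,z)[:2]
print("top index line",ang(g(605,133,203)-g(555,195,203)), "grip",g(617,106,259))
```

```text
hub [509.40876268 -46.92778639]
index dir 140.79709960617024 +180 -39.20290039382976
slot -176.0479173136565
39 249.71794871794873 164.97435897435898
crank [550.4362235  -79.36446181] -40.23897351559366
top index line -40.05143147358643 grip [552.30326294 -80.71775636]
```

```bash
python3 -c "
from workcell import ctrl; print(ctrl.close_job())"
```

```text
the job is handed in; nothing more can be done
None
```

The press is set a quarter turn above the touch and the job is handed in, at about 15 s of robot time against the 72 s limit.

- **Touch:** I turned the crank clockwise by the red grip until the force at the grip rose. It went from about 0.9 N to 2.3, 3.6 and 5.7 N. Working back from that rise, the die touched with the crank at about -130.6°. I stopped 11° past that, which is an estimated 40–48 N of die force. That is under the 55 N that bends the tin, but I turned one step further than needed.
- **Setting:** I wound back up to +50°, about half a turn above the touch, then came down clockwise to -40.7°. That is 90° above the touch. The grip force on the way down rose from 0.2 N to about 1 N, so the slack was taken up.
- **Release:** the grip force was close to zero when I let go, and the arm moved clear.

**Last checks**
- **Crank angle:** after release the images put the crank at -40.2° and its index at -39.2° to -40.1°. That agrees with -40.7° within what the pictures can show.
- **Slack:** the screw slot reads about 43° anticlockwise of the wheel index. That fits the clockwise end of the slack only if the slot has a zero offset of about 30°, which I inferred and could not check. The force during the final descent is the firmer evidence.
- **Other objects:** I saw no contact with anything else, but I did not measure each object again at the end.

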